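Sort inspected ferrules into a case with a bifold cover

TASK

Push the tab of the inspection case's bifold cover along until its two panels are folded fully flat against each other, and only then sort the tagged ferrules: all those with a green tag into the green tray, all those with a red tag into the red tray. When every ferrule is in its tray, draw the cover fully shut over them again and let go; leave the mug, the tape measure and the paint marker where they are.

Things in the scene. Friction and masses are not known exactly. Their poses are not given: they have to be found in the camera images.
- case: grey inspection case, fixed, 192 (its x) by 371 (its y) by 79 mm high. Origin: on the bench under the centre of its tray well (inside x -90 to +90, y -120 to +120 mm; 6 mm walls, tops at z = 76 to 79 mm), whose two trays stand side by side along y. Beyond y = +126 mm a solid deck carries the cover's fixed hinge line, at y = +235, z = 80 mm. Its +y points to the robot's right, within 0.15 rad.
- cover (a joint): fold angle of the blue bifold cover, rad: 0 = shut (its two 137 mm panels make a shallow ridge over the well), 1.36 = end stop: both stand upright, flat against each other, over the deck, up to z = 218 mm, and the well is clear. Starts shut or slightly raised. Stiff hinges: it stays where left. It is moved by the tab on its level sliding sill.
- cover_tab (a point): centre of the black upright tab on the sill: 70 (case x) by 16 (case y) by 40 mm tall, z = 84 to 124 mm, on a plate with its top at 84 mm, 75 mm before the near panel's lower edge, so fingers fit on both sides. It slides along case y only: y = -109 mm shut, +157 mm folded. Pushed to +y it folds the panels up, drawn to -y it lays them down; takes 2 to 6 N.
- tray_pass: green plastic tray for passed ferrules, fixed in the case's well, open on top: 174 (its x) by 114 (its y) by 34 mm high, walls and floor 4 mm. Origin: centre of its underside, 6.5 mm above the bench; axes parallel to the case's. Either half of the well may hold it. Room for three ferrules standing in a row along its x, at -55, 0 and +55 mm.
- tray_reject: red plastic tray for rejected ferrules, fixed in the case's well, open on top: 174 (its x) by 114 (its y) by 34 mm high, walls and floor 4 mm. Origin: centre of its underside, 6.5 mm above the bench; axes parallel to the case's. Either half of the well may hold it. Room for three ferrules standing in a row along its x, at -55, 0 and +55 mm.
- ferrule_g1: stainless clamp ferrule, 55 mm tall, 70 to 130 g, standing on its flange (44 mm across, 13 mm thick; tube above it 24 mm across, open at the top), with a green tag collar (36 mm across, 13 to 25 mm above the underside): passed, for the green tray. Origin: centre of the flange's underside; z along the tube. May be absent (None from the start).
- ferrule_g2: stainless clamp ferrule, 55 mm tall, 70 to 130 g, standing on its flange (44 mm across, 13 mm thick; tube above it 24 mm across, open at the top), with a green tag collar (36 mm across, 13 to 25 mm above the underside): passed, for the green tray. Origin: centre of the flange's underside; z along the tube. May be absent (None from the start).
- ferrule_g3: stainless clamp ferrule, 55 mm tall, 70 to 130 g, standing on its flange (44 mm across, 13 mm thick; tube above it 24 mm across, open at the top), with a green tag collar (36 mm across, 13 to 25 mm above the underside): passed, for the green tray. Origin: centre of the flange's underside; z along the tube. May be absent (None from the start).
- ferrule_r1: stainless clamp ferrule, 55 mm tall, 70 to 130 g, standing on its flange (44 mm across, 13 mm thick; tube above it 24 mm across, open at the top), with a red tag collar (36 mm across, 13 to 25 mm above the underside): rejected, for the red tray. Origin: centre of the flange's underside; z along the tube. May be absent (None from the start).
- ferrule_r2: stainless clamp ferrule, 55 mm tall, 70 to 130 g, standing on its flange (44 mm across, 13 mm thick; tube above it 24 mm across, open at the top), with a red tag collar (36 mm across, 13 to 25 mm above the underside): rejected, for the red tray. Origin: centre of the flange's underside; z along the tube. May be absent (None from the start).
- ferrule_r3: stainless clamp ferrule, 55 mm tall, 70 to 130 g, standing on its flange (44 mm across, 13 mm thick; tube above it 24 mm across, open at the top), with a red tag collar (36 mm across, 13 to 25 mm above the underside): rejected, for the red tray. Origin: centre of the flange's underside; z along the tube. May be absent (None from the start).
- mug: pale grey mug, 72x101x92 mm, bystander beyond the ferrules; origin at the centre of its underside
- tape: yellow and black tape measure, 72x79x36 mm, bystander beyond the ferrules; origin at the centre of its underside
- marker: yellow paint marker lying near the bench's front edge, 136 mm long, 15 mm thick, bystander; origin at the centre of its underside
Not all that is in view belongs to the job. What is shaped like the ferrule_r1 but black or yellow is not meant.

How it is judged:
By the outcome, as a careful person would: the job done as asked, in the order asked, and still so for the second after the job is handed in, with the robot touching nothing.
Of ferrule_g1, ferrule_g2, ferrule_g3, ferrule_r1, ferrule_r2, ferrule_r3 only 4 to 6 are there at a start; the rules pass over those that are not, and their reading is None.
At some moment in a run one of ferrule_g1, ferrule_g2, ferrule_g3, ferrule_r1, ferrule_r2, ferrule_r3 may be knocked a few centimetres aside while the robot is not near it.
Once in a run the grip may slacken for a moment while it holds something.
It also fails if it takes over 210 s, if anything falls off the work surface, if the arm or the gripper's body presses on something with over 40 N, if the wrist force passes 120 N, or if a joint passes its speed limit or range.

ROBOT

A 6-joint arm with a two-finger parallel gripper is mounted at the origin on a cart in front of the work surface, level with it; the furniture and walls round the work are solid. World frame = base frame: x ahead of the robot, y to its left, z up, the work surface at z = 0. Lengths are in m, angles in degrees, forces in N, time in s.
With the tool pointing down it reaches from about 0.35 to 0.925 m from the base axis. Payload 6.4 kg.
Tool frame: the origin (TCP) lies midway between the tips of the shut fingers; the grasp point (between the pads) lies 19 mm behind it; x points along the fingers, y is the direction in which the jaws open and shut, and the axes are right-handed (so a half turn about x gives the same grasp; the last joint's range is limited). The gripper opens to 85 mm and grips with 20 to 120 N. Pads are 22 mm wide; open, the fingers measure 114 mm over their backs; the gripper's body (76 mm by 85 mm) begins 54 mm behind the grasp point. The pads swing forward as they close: fully open they stand 13 mm farther back than shut.
Start: joints at [-87.153, 14.043, 89.255, -0, 76.702, -9.975], TCP at [0.144, -0.634, 0.231] pointing down, gripper open.
Joint ranges: [-179.41, 179.41], [-58.25, 129.5], [7.25, 145.43], [-54.29, 234.29], [11.92, 165.04], [-157.13, 157.13]. Speed limits (degrees/s): [147.25, 147.25, 180, 180, 180, 180].

INTERFACE

Orientations are given as [roll, pitch, yaw] about the fixed x, y, z axes, in that order (R = Rz(yaw) Ry(pitch) Rx(roll)).
In Python, from bench import arm gives the robot as it stands. Calls block until the motion is done:
- arm.move_to(position, orientation): joint-space move of the TCP to a pose.
- arm.line_to(position, orientation=None, speed=0.15, threshold=None): straight line of the TCP; orientation=None keeps the orientation; speed is the mean speed in m/s. With threshold (N) it stops when the force on the tool has changed by that much, and returns True; else False.
- arm.movej(angles): joint-space move.
- arm.let_go() and arm.grab(newtons=None): open the fingers fully, or close them until they stop; newtons is the grip in N (None keeps the last).
- arm.wait(seconds).
- arm.solve_ik(position, orientation): joint angles nearest the present ones, or None.
- arm.get_obs(): the state.
- arm.read_camera(name): name is "side" or "top"; returns (picture, depth): 400x640x3 uint8, blue, green, red; 400x640 float32, m along the optical axis (not along the pixel's ray), 0 where there is no reading.
- arm.camera_model(name): a dict with "fx", "fy", "cx", "cy" (pixels), "R" (3x3) and "t" (3): a world point X has camera coordinates R X + t. Camera axes: x right, y down, z forward; pixel columns grow to the right and rows downward; lengths in m; the calibration is good to about 2 mm. A picture is of the moment at which its call begins. camera_model takes no time and is no camera call.
A pose or a line that the arm cannot do raises arm.MotionError and nothing moves.
- arm.hand_in(): hands the job in, once; it reports no verdict.
Trained networks look in the newest picture that a camera, given by its name, has taken for a name from the list of things; names that differ only in an ending like _2 or _b are one class to them, and where a whole thing is asked for, a point or a joint stands for the part that bears it (a point fixed in the world has none). Each returns a list of dicts, best first, with "p" (0 to 1); they miss things now and then, are a little off and sometimes report something else, mostly with a low value. They report only what shows in the picture. A call takes as long as a camera call. They do not tell look-alikes from the thing itself.
- arm.regions_of(camera, thing): "mask" (400x640 bool, what is visible of it) and "xy" ([column, row] in pixels, amid what is visible of it).
The state is a dict: "t": time; "joints": joint angles; "dq": joint speeds; "effort": joint torques, N m; "ee_pos": TCP position; "eef_rot": TCP orientation; "wrist_force": force on the tool from outside, world axes, zero at the start; "torque": the same for the moment, N m; "gripper_width": finger opening in m.
Only numpy, scipy, OpenCV 4.12 (cv2) and the standard library are available. Lean on these libraries where they do the work, as an engineer would, in place of code of your own. Each camera call takes 0.05 s, during which the arm holds its last target.

## Working session

There is one attempt and no reset: what is moved stays moved. The work goes in short steps, each a Python script; the robot and the scene stay as the last script left them, time stands still between calls to the robot, and variables do not carry over. Pictures are saved under pics/ and viewed, and the job is handed in when it is done.

```bash
ls; mkdir -p pics; python3 - <<'E'
from bench import arm
import cv2
for c in ("top","side"):
    im,d=arm.read_camera(c); cv2.imwrite(f"pics/{c}0.png",im)
    m=arm.camera_model(c); print(c,m)
print(arm.get_obs())
E
```

```text
pics
top {'fx': 410.6016760502173, 'fy': 410.6016760502173, 'cx': 325.41346367610265, 'cy': 198.0361594848652, 'R': array([[-0.01043828, -0.99981562,  0.01611742],
       [-0.99085555,  0.00817366, -0.13467912],
       [ 0.13452255, -0.01737585, -0.99075818]]), 't': array([0.07397322, 0.53225444, 0.95212233])}
side {'fx': 440.6064306583706, 'fy': 440.6064306583706, 'cx': 317.31230111040173, 'cy': 188.2244486907271, 'R': array([[-0.99954004,  0.03029964, -0.00128134],
       [ 0.02071089,  0.65113811, -0.75867662],
       [-0.0221533 , -0.7583542 , -0.65146615]]), 't': array([0.53410047, 0.01086625, 1.27829167])}
{'t': 0.1, 'joints': array([-8.71526080e+01,  1.40814640e+01,  8.93190891e+01,  5.20663568e-04,
        7.67010460e+01, -9.97620490e+00]), 'dq': array([ 0.04463658, -0.08850684, -0.13678546,  0.00705903,  0.02200853,
        0.0768753 ]), 'effort': array([ 2.31174909e-04, -4.30670500e+01, -3.27129006e+01, -1.59121632e-04,
        2.81938781e-03,  1.80252374e-05]), 'ee_pos': array([ 0.14423884, -0.63327507,  0.23026457]), 'eef_rot': array([-100.2618311 ,   89.89839956,   92.56164554]), 'wrist_force': array([ 0.12574405,  0.46707545, -0.22567916]), 'torque': array([ 0.03188372,  0.01704004, -0.06589261]), 'gripper_width': 0.08567334908325024}
```

View pics/top0.png

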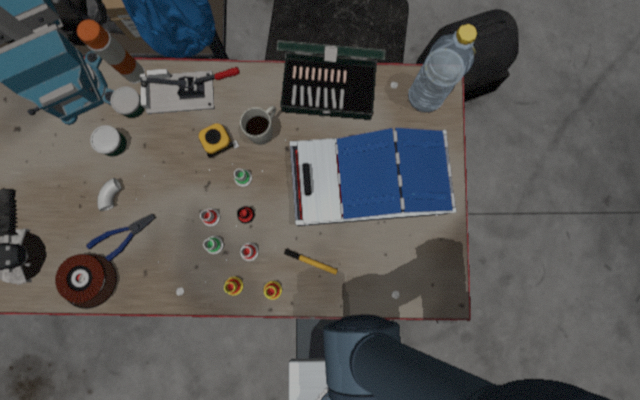

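View pics/side0.png

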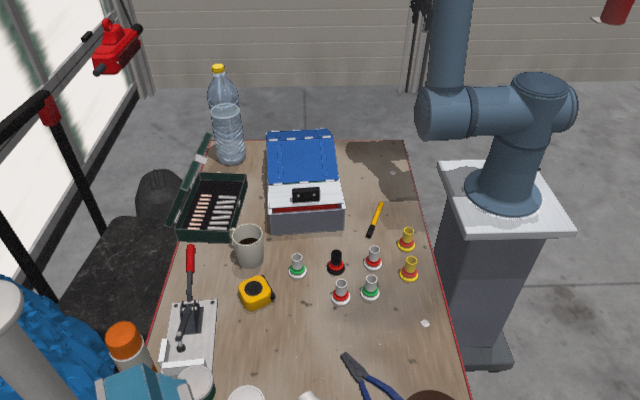

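```bash
cat > h.py <<'E'
from bench import arm
import cv2, numpy as np
def proj(cam,X):
    m=arm.camera_model(cam); p=m["R"]@np.asarray(X,float)+m["t"]
    return np.array([m["fx"]*p[0]/p[2]+m["cx"], m["fy"]*p[1]/p[2]+m["cy"]])
def cloud(cam,d):
    m=arm.camera_model(cam); v,u=np.mgrid[0:400,0:640]
    P=np.stack([(u-m["cx"])/m["fx"]*d,(v-m["cy"])/m["fy"]*d,d],-1)-m["t"]
    return P@m["R"]   # R^T p
def ray(cam,uv,z):
    m=arm.camera_model(cam); r=m["R"].T@np.array([(uv[0]-m["cx"])/m["fx"],(uv[1]-m["cy"])/m["fy"],1])
    c=-m["R"].T@m["t"]; s=(z-c[2])/r[2]; return c+s*r
def crop(im,x0,y0,x1,y1,f,name):
    cv2.imwrite("pics/"+name,cv2.resize(im[y0:y1,x0:x1],None,fx=f,fy=f,interpolation=cv2.INTER_CUBIC))
E
python3 - <<'E'
from h import *
im,d=arm.read_camera("top"); P=cloud("top",d); np.savez("top0.npz",im=im,d=d)
crop(im,180,160,310,310,4,"c1.png"); crop(im,270,115,470,235,4,"c2.png")
ims,ds=arm.read_camera("side"); Ps=cloud("side",ds);np.savez("side0.npz",im=ims,d=ds)
for cam,PP,D in(("top",P,d),("side",Ps,ds)):
  for t in ("case","cover_tab","cover","tray_pass","tray_reject","ferrule_g1","ferrule_r1","mug","tape","marker"):
    for r in arm.regions_of(cam,t):
        if r["p"]<.2: continue
        m=r["mask"]&(D>0); q=PP[m]
        top=q[q[:,2]>np.percentile(q[:,2],97)-.006] if len(q) else q
        print(cam,t,round(r["p"],2),np.round(r["xy"]),m.sum(),np.round(np.median(q,0),3),"top",np.round(top.mean(0),3), np.round(q.min(0),3),np.round(q.max(0),3))
E
```

```text
top case 0.92 [375. 178.] 13378 [ 0.571 -0.038  0.102] top [ 0.577 -0.087  0.136] [ 0.468 -0.229 -0.003] [0.718 0.151 0.145]
top cover_tab 0.89 [318. 181.] 3183 [0.564 0.084 0.084] top [0.565 0.112 0.123] [0.472 0.03  0.006] [0.664 0.136 0.127]
top cover_tab 0.24 [312. 261.] 311 [0.381 0.107 0.013] top [0.382 0.108 0.014] [ 0.351  0.045 -0.002] [0.41  0.168 0.021]
top cover 0.87 [374. 175.] 12088 [ 0.574 -0.039  0.106] top [ 0.577 -0.087  0.136] [ 0.472 -0.217 -0.002] [0.714 0.133 0.145]
top tray_reject 0.65 [299. 188.] 278 [0.557 0.132 0.031] top [0.538 0.119 0.083] [0.48  0.03  0.003] [0.649 0.144 0.086]
top ferrule_g1 0.79 [216. 248.] 259 [0.424 0.336 0.022] top [0.424 0.341 0.054] [ 0.405  0.32  -0.002] [0.443 0.364 0.057]
top ferrule_g1 0.78 [241. 180.] 249 [0.586 0.271 0.021] top [0.589 0.274 0.053] [0.568 0.255 0.003] [0.609 0.295 0.057]
top ferrule_r1 0.79 [207. 220.] 249 [0.491 0.346 0.022] top [0.492 0.35  0.054] [0.472 0.331 0.003] [0.512 0.371 0.057]
top ferrule_r1 0.7 [244. 214.] 232 [0.496 0.262 0.022] top [0.497 0.265 0.054] [0.479 0.244 0.003] [0.517 0.286 0.059]
top 
[... 2187 characters left out ...]
5 [408. 271.] 346 [0.33  0.301 0.023] top [0.328 0.294 0.054] [ 0.305  0.278 -0.002] [0.348 0.314 0.058]
side ferrule_r1 0.71 [373. 259.] 345 [0.409 0.265 0.022] top [0.408 0.257 0.054] [ 0.387  0.225 -0.002] [0.429 0.278 0.058]
side mug 0.82 [247. 246.] 1189 [0.705 0.247 0.062] top [0.705 0.234 0.091] [ 0.67   0.127 -0.002] [0.759 0.27  0.097]
side tape 0.84 [254. 293.] 920 [0.682 0.356 0.034] top [0.685 0.346 0.035] [0.641 0.302 0.002] [0.722 0.383 0.04 ]
side marker 0.7 [258. 290.] 928 [0.682 0.356 0.034] top [0.685 0.346 0.035] [ 0.639  0.302 -0.002] [0.72  0.383 0.04 ]
side marker 0.61 [371. 224.] 216 [0.389 0.122 0.013] top [0.386 0.116 0.014] [ 0.357  0.05  -0.003] [0.414 0.173 0.018]
```

View pics/c1.png

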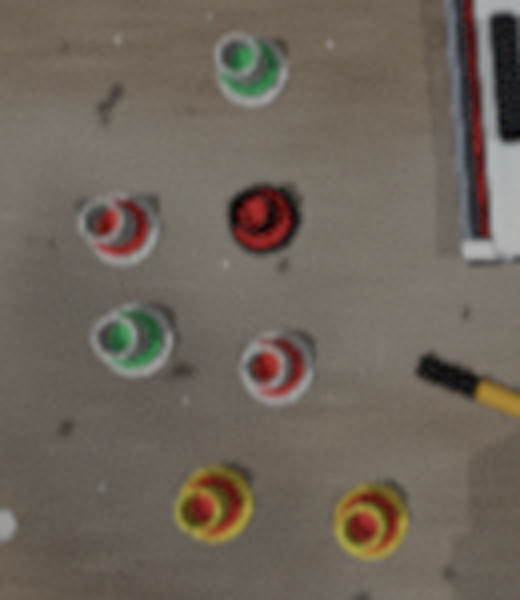

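View pics/c2.png

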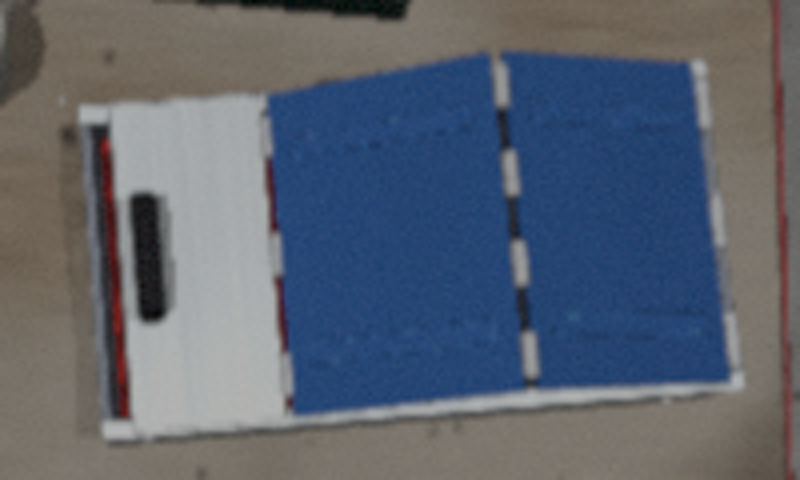

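```bash
python3 - <<'E'
from h import *
for n in("top","side"):
    z=np.load(n+"0.npz"); P=cloud(n,z["d"]); 
    ok=(z["d"]>0)
    # tab top
    m=ok&(P[...,2]>.118)&(P[...,2]<.130)&(P[...,1]>.09)&(P[...,1]<.14)&(P[...,0]>.45)&(P[...,0]<.7)
    q=P[m]; r=cv2.minAreaRect((q[:,:2]*1000).astype(np.float32)); print(n,"tab",m.sum(),q.mean(0),r)
    # ridge/panels/case: everything between z .07..0.15
    m=ok&(P[...,2]>.07)&(P[...,2]<.15)&(P[...,1]>-.3)&(P[...,1]<.2)&(P[...,0]>.42)&(P[...,0]<.70)
    q=P[m]; r=cv2.minAreaRect((q[:,:2]*1000).astype(np.float32)); print(n,"case",m.sum(),r)
    # ridge line
    b=z["im"].astype(int); bl=m&(b[...,0]>b[...,2]+40); q=P[bl]; print("blue",cv2.minAreaRect((q[:,:2]*1000).astype(np.float32)),q[:,2].max())
E
```

```text
top tab 218 [0.5654231  0.11210914 0.12301664] ((565.5760498046875, 112.069091796875), (69.97196960449219, 15.722360610961914), 4.0377278327941895)
top case 12961 ((595.0836181640625, -15.501449584960938), (236.28286743164062, 416.6838684082031), 4.067440509796143)
blue ((581.2794189453125, -88.45365905761719), (187.52662658691406, 250.98562622070312), 4.072218894958496) 0.14174040153421624
side tab 151 [0.56646774 0.11551973 0.12285073] ((567.037353515625, 113.1790771484375), (68.04981231689453, 17.9305477142334), 2.836632251739502)
side case 5655 ((594.4044799804688, -15.62841796875), (235.6112518310547, 418.1260070800781), 3.3200137615203857)
blue ((582.7401733398438, -89.38075256347656), (194.4949951171875, 260.23773193359375), 3.567101240158081) 0.1442953290804297
```

```bash
python3 - <<'E'
from h import *
for p in((80,107),(104,440),(743,388),(700,62)):
    u=(270+p[0]/4,115+p[1]/4); print(u,ray("top",u,.079))
a=ray("top",(290,141.75),.079);b=ray("top",(296,225),.079);c=ray("top",(455.75,212),.079)
print(np.linalg.norm(a-b),np.linalg.norm(c-b),np.degrees(np.arctan2(*(a-b)[[1,0]])),np.degrees(np.arctan2((c-b)[0],-(c-b)[1])))
E
```

```text
(290.0, 141.75) [0.66049993 0.15118441 0.079     ]
(296.0, 225.0) [0.46565342 0.13732599 0.079     ]
(455.75, 212.0) [ 0.4921331 -0.2295993  0.079    ]
(445.0, 130.5) [ 0.68564797 -0.21440522  0.079     ]
0.19533872739914254 0.36787952969960225 4.068298666946285 4.1276758486928165
```

```bash
cat >> h.py <<'E'
O=np.array([.571,.020]); DEL=np.radians(4.08)
EX=np.array([-np.cos(DEL),-np.sin(DEL)]); EY=np.array([np.sin(DEL),-np.cos(DEL)])
def c2w(x,y,z): return list(O+EX*x+EY*y)+[z]
def w2c(p): d=np.asarray(p)[:2]-O; return np.array([d@EX,d@EY])
ROT=[0,90,4.08]
def st(tag=""):
    o=arm.get_obs(); print(tag,"t %.1f"%o["t"],"ee",np.round(o["ee_pos"],4),"case",np.round(w2c(o["ee_pos"]),4),"F",np.round(o["wrist_force"],1),"w %.4f"%o["gripper_width"]); return o
E
python3 - <<'E'
from h import *
tab=[.566,.1125]
print(w2c(tab), arm.solve_ik(tab+[.26],ROT), arm.solve_ik(tab+[.26],[0,90,184.08]), arm.solve_ik([.424,.342,.03],ROT))
arm.move_to(tab+[.26],ROT); st()
arm.line_to(tab+[.15],speed=.15)
print(arm.line_to(tab+[.094],speed=.06,threshold=8)); st("down")
arm.grab(40); st("grip")
E
```

```text
[-0.00159398 -0.09262132] [-1.01231070e-02  2.98783623e+00  9.85393129e+01  0.00000000e+00
  7.84728508e+01 -9.40901231e+01] [-1.01231070e-02  2.98783623e+00  9.85393129e+01 -2.54444375e-14
  7.84728508e+01  8.59098769e+01] [ 2.69604700e+01  1.60686888e+01  1.10588943e+02 -2.54444375e-14
  5.33423679e+01 -6.71195300e+01]
 t 4.2 ee [0.5662 0.1118 0.2599] case [-0.0017 -0.0919] F [ 0.5 -0.9  0.3] w 0.0851
False
down t 6.2 ee [0.5664 0.1125 0.0945] case [-0.002  -0.0926] F [-0.4 -1.3 -0.2] w 0.0853
grip t 6.8 ee [0.5661 0.1125 0.0942] case [-0.0017 -0.0926] F [-1.  -0.3  0.8] w 0.0153
```

```bash
python3 - <<'E'
from h import *
x0=-.0016
print(arm.line_to(c2w(x0,.0,.094),speed=.06,threshold=25)); st("a")
print(arm.line_to(c2w(x0,.135,.094),speed=.06,threshold=25)); st("b")
print(arm.line_to(c2w(x0,.163,.094),speed=.03,threshold=16)); st("c")
im,d=arm.read_camera("top"); crop(im,200,80,480,290,2.8,"fold.png")
im,d=arm.read_camera("side"); crop(im,200,80,480,290,2.8,"folds.png")
E
```

```text
False
a t 8.5 ee [0.5727 0.0202 0.0941] case [-0.0017 -0.0001] F [-0.8  0.5  2.6] w 0.0155
False
b t 10.9 ee [ 0.5823 -0.1152  0.0941] case [-0.0017  0.1356] F [-0.6 -0.   4.6] w 0.0153
True
c t 11.7 ee [ 0.5838 -0.1368  0.0942] case [-0.0016  0.1574] F [-0.6  6.6  5.7] w 0.0157
```

View pics/folds.png

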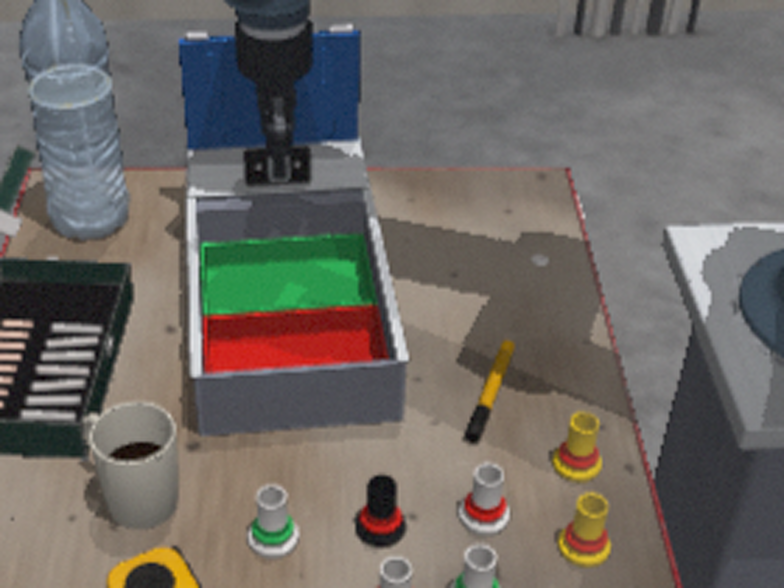

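```bash
cat >> h.py <<'E'
def ferrules():
    """silver ferrule positions from the tops, top camera: list of (tagclass, xy, p, silver?)"""
    out=[]
    for cam in("top","side"):
        im,d=arm.read_camera(cam); P=cloud(cam,d); hsv=cv2.cvtColor(im,cv2.COLOR_BGR2HSV)
        for t in("ferrule_g1","ferrule_r1"):
            for r in arm.regions_of(cam,t):
                if r["p"]<.3: continue
                m=r["mask"]&(d>0); q=P[m]
                z=np.percentile(q[:,2],96)
                s=m&(P[...,2]>z-.006); q2=P[s]
                h=hsv[m]; 
                fl=hsv[m&(hsv[...,1]<70)&(hsv[...,2]>90)]
                out.append((cam,t,np.round(q2[:,:2].mean(0),4),round(float(z),3),round(r["p"],2),"silverfrac %.2f"%(len(fl)/max(1,m.sum()))))
    return out
E
python3 - <<'E'
from h import *
print(arm.line_to(c2w(-.0016,.161,.094),speed=.02,threshold=12)); st("push")
arm.let_go(); st("rel")
arm.line_to(c2w(-.0016,.1574,.26),speed=.2); st("up")
for f in ferrules(): print(*f)
im,d=arm.read_camera("top"); crop(im,180,110,470,310,2.7,"t2.png")
E
```

```text
True
push t 12.0 ee [ 0.5838 -0.1368  0.0942] case [-0.0016  0.1573] F [-1.1  7.1  5.1] w 0.0153
rel t 12.7 ee [ 0.5815 -0.1321  0.0915] case [0.0003 0.1525] F [-1.5 19.9 -2.8] w 0.0849
up t 13.7 ee [ 0.583  -0.1367  0.2581] case [-0.0008  0.1572] F [-0.  -0.5 -0.4] w 0.0854
top ferrule_g1 [0.5898 0.2739] 0.054 0.81 silverfrac 0.61
top ferrule_g1 [0.423  0.3377] 0.055 0.6 silverfrac 0.52
top ferrule_r1 [0.4965 0.265 ] 0.055 0.8 silverfrac 0.04
top ferrule_r1 [0.3153 0.1983] 0.055 0.75 silverfrac 0.00
top ferrule_r1 [0.3266 0.2909] 0.055 0.66 silverfrac 0.00
top ferrule_r1 [0.4067 0.2552] 0.055 0.56 silverfrac 0.54
top ferrule_r1 [0.4924 0.351 ] 0.055 0.53 silverfrac 0.55
side ferrule_g1 [0.5907 0.275 ] 0.055 0.9 silverfrac 0.76
side ferrule_r1 [0.3276 0.2935] 0.055 0.83 silverfrac 0.00
side ferrule_r1 [0.493  0.3528] 0.055 0.67 silverfrac 0.74
side ferrule_r1 [0.4074 0.2582] 0.053 0.56 silverfrac 0.72
side ferrule_r1 [0.3158 0.2005] 0.055 0.55 silverfrac 0.00
```

View pics/t2.png

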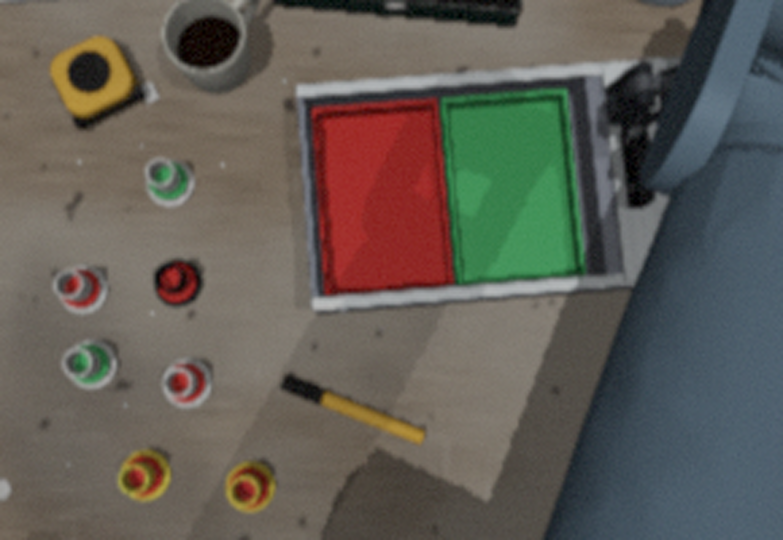

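```bash
python3 - <<'E'
from h import *
for p in((317,200),(447,195),(577,190),(440,98),(456,284)):
    print(p,np.round(w2c(ray("top",(180+p[0]/2.7,110+p[1]/2.7),.0405)),4))
o=arm.get_obs()
g=[.590,.2745]
arm.line_to(list(o["ee_pos"][:2])+[.28],speed=.2)
arm.move_to(g+[.20],ROT)
arm.line_to(g+[.09],speed=.2)
print(arm.line_to(g+[.029],speed=.08,threshold=6)); st("down")
arm.grab(40); st("grip")
E
```

```text
(317, 200) [-0.0039 -0.116 ]
(447, 195) [ 0.0007 -0.0002]
(577, 190) [0.0054 0.1161]
(440, 98) [-0.0882  0.0013]
(456, 284) [0.0807 0.0007]
False
down t 17.4 ee [0.5905 0.2747 0.0295] case [-0.0376 -0.2526] F [-0.3  0.4  1.2] w 0.0854
grip t 18.0 ee [0.5902 0.2746 0.0293] case [-0.0372 -0.2525] F [-1.   0.4  2.7] w 0.0234
```

```bash
cat >> h.py <<'E'
def carry(cx,cy,zg=.029):
    o=arm.get_obs(); p=list(o["ee_pos"][:2])
    arm.line_to(p+[.16],speed=.2); o=st("lift")
    if o["gripper_width"]<.018: print("LOST"); return False
    arm.line_to(c2w(cx,cy,.16),speed=.25); o=st("over")
    if o["gripper_width"]<.018: print("LOST"); return False
    return True
def place(cx,cy,zg=.029):
    arm.line_to(c2w(cx,cy,zg+.035),speed=.15)
    print("touch",arm.line_to(c2w(cx,cy,zg+.0105),speed=.04,threshold=5)); st("low")
    arm.let_go(); st("open")
    arm.line_to(c2w(cx,cy,.18),speed=.25)
def pick(x,y):
    arm.move_to([x,y,.16],ROT)
    arm.line_to([x,y,.085],speed=.2)
    print("down",arm.line_to([x,y,.029],speed=.08,threshold=6)); st("dn")
    arm.grab(40); return st("grip")
E
python3 - <<'E'
from h import *
carry(-.042,.053)
im,d=arm.read_camera("side"); crop(im,220,60,420,260,3,"car1.png")
E
```

```text
lift t 18.8 ee [0.5891 0.2742 0.1582] case [-0.0361 -0.2523] F [-0.6 -0.1 -0.8] w 0.0236
over t 20.2 ee [ 0.6164 -0.0289  0.1598] case [-0.0419  0.052 ] F [-0.9  0.3 -0.2] w 0.0230
```

View pics/car1.png

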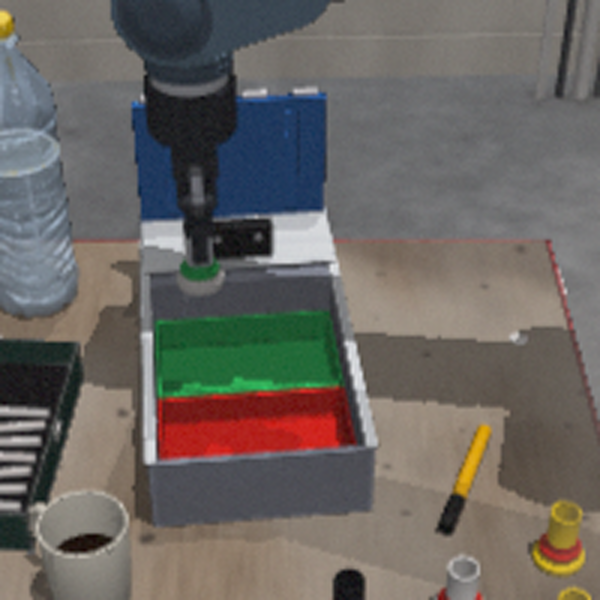

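```bash
python3 - <<'E'
from h import *
place(-.042,.053)
arm.line_to([.50,.15,.2],speed=.25)
for f in ferrules(): print(*f)
im,d=arm.read_camera("top"); crop(im,180,110,470,310,2.7,"t3.png")
E
```

```text
touch True
low t 21.6 ee [ 0.6161 -0.0299  0.0397] case [-0.0414  0.0529] F [-0.6  0.3  3.8] w 0.0237
open t 22.3 ee [ 0.6153 -0.0297  0.0389] case [-0.0406  0.0527] F [-0.1 -0.1 -0.2] w 0.0853
top ferrule_g1 [ 0.615  -0.0309] 0.065 0.74 silverfrac 0.66
top ferrule_g1 [0.4244 0.3401] 0.055 0.58 silverfrac 0.54
top ferrule_r1 [0.3289 0.2847] 0.057 0.52 silverfrac 0.00
top ferrule_r1 [0.4875 0.2389] 0.039 0.39 silverfrac 0.01
side ferrule_g1 [0.4241 0.3423] 0.054 0.87 silverfrac 0.75
side ferrule_g1 [ 0.6169 -0.0282] 0.064 0.46 silverfrac 0.73
side ferrule_r1 [0.3273 0.2933] 0.055 0.92 silverfrac 0.00
side ferrule_r1 [0.4929 0.353 ] 0.056 0.79 silverfrac 0.73
side ferrule_r1 [0.4989 0.2676] 0.054 0.7 silverfrac 0.02
side ferrule_r1 [0.4072 0.2573] 0.055 0.58 silverfrac 0.75
side ferrule_r1 [0.3159 0.1999] 0.055 0.53 silverfrac 0.04
```

View pics/t3.png

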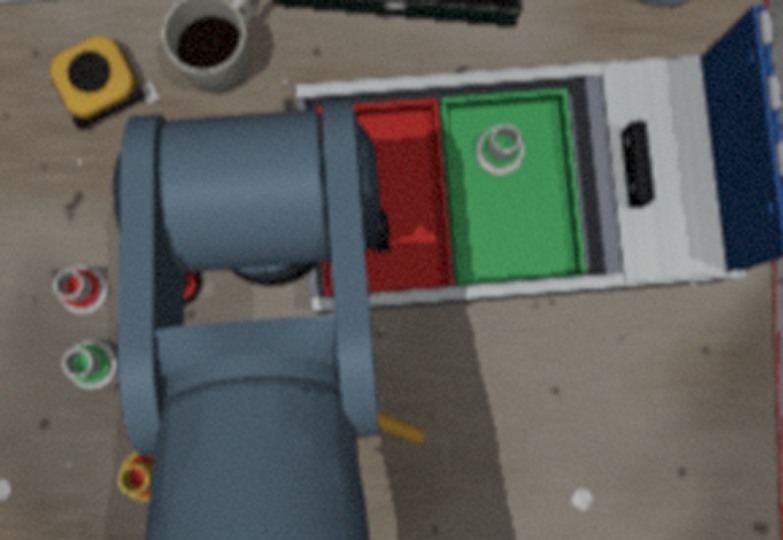

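```bash
python3 - <<'E'
from h import *
pick(.4925,.352)
if carry(-.042,-.053):
    place(-.042,-.053)
    arm.line_to([.50,.10,.2],speed=.25)
for f in ferrules(): print(*f)
im,d=arm.read_camera("side"); crop(im,220,60,460,320,2.4,"s4.png")
E
```

```text
down False
dn t 26.6 ee [0.4928 0.3522 0.0293] case [ 0.0543 -0.3369] F [ 0.5 -0.3 -0.3] w 0.0858
grip t 27.1 ee [0.4927 0.3521 0.0293] case [ 0.0545 -0.3368] F [-0.9 -0.6  2.1] w 0.0232
lift t 27.9 ee [0.4917 0.3516 0.1583] case [ 0.0555 -0.3364] F [-0.3 -0.3 -1.4] w 0.0232
over t 29.3 ee [0.6086 0.0769 0.1597] case [-0.0415 -0.054 ] F [-0.9  0.5 -0.1] w 0.0232
touch True
low t 30.7 ee [0.6085 0.0758 0.0398] case [-0.0414 -0.053 ] F [-0.7  0.2  3.6] w 0.0234
open t 31.3 ee [0.6077 0.0759 0.0391] case [-0.0405 -0.0531] F [-0.3 -0.7 -0.8] w 0.0855
top ferrule_g1 [0.4242 0.3418] 0.055 0.53 silverfrac 0.60
top ferrule_g1 [ 0.6148 -0.0303] 0.066 0.49 silverfrac 0.45
top ferrule_r1 [0.4069 0.2568] 0.055 0.73 silverfrac 0.46
top ferrule_r1 [0.3259 0.2916] 0.055 0.64 silverfrac 0.00
top ferrule_r1 [0.4235 0.3393] 0.054 0.6 silverfrac 0.54
side ferrule_g1 [0.4258 0.3421] 0.055 0.88 silverfrac 0.77
side ferrule_g1 [ 0.6176 -0.0269] 0.064 0.66 silverfrac 0.71
side ferrule_g1 [0.7075 0.2352] 0.091 0.53 silverfrac 0.93
side ferrule_r1 [0.3281 0.2942] 0.054 0.87 silverfrac 0.00
side ferrule_r1 [0.498 0.268] 0.055 0.86 silverfrac 0.00
side ferrule_r1 [0.3164 0.1997] 0.056 0.76 silverfrac 0.04
side ferrule_r1 [0.6091 0.076 ] 0.067 0.69 silverfrac 0.66
side ferrule_r1 [0.4076 0.257 ] 0.055 0.52 silverfrac 0.74
```

View pics/s4.png

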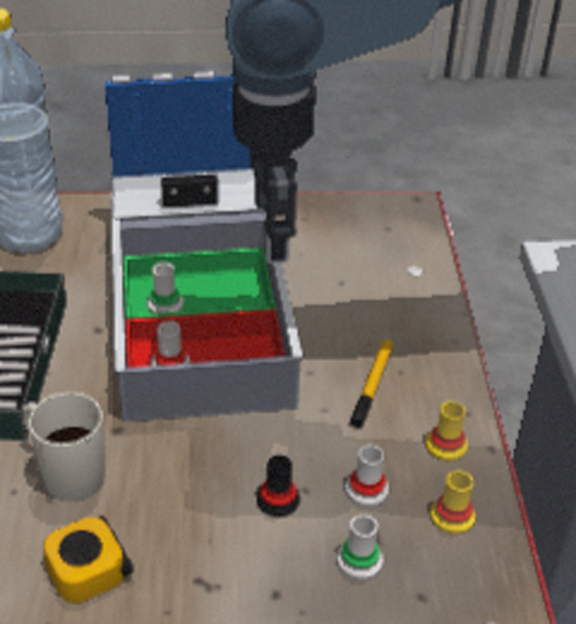

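```bash
python3 - <<'E'
from h import *
pick(.4247,.342)
if carry(.038,.053):
    place(.038,.053)
    arm.line_to([.52,.08,.2],speed=.25)
for f in ferrules(): print(*f)
im,d=arm.read_camera("side"); crop(im,220,60,460,320,2.4,"s5.png")
E
```

```text
down False
dn t 35.4 ee [0.425  0.3422 0.0293] case [ 0.1227 -0.3318] F [0.3 0.5 0.5] w 0.0855
grip t 35.9 ee [0.4249 0.3421 0.0293] case [ 0.1229 -0.3317] F [-0.1  0.4  2.3] w 0.0235
lift t 36.7 ee [0.4239 0.3416 0.1584] case [ 0.1239 -0.3312] F [-1.3 -0.7 -0.6] w 0.0237
over t 38.5 ee [ 0.5365 -0.0347  0.1598] case [0.0383 0.0521] F [ 0.3  0.  -1.2] w 0.0236
touch True
low t 39.9 ee [ 0.5363 -0.0355  0.0397] case [0.0386 0.0529] F [-0.8  0.1  5.2] w 0.0236
open t 40.5 ee [ 0.5355 -0.0353  0.0391] case [0.0394 0.0526] F [ 0.7 -0.2  0.2] w 0.0855
top ferrule_g1 [ 0.5347 -0.0349] 0.067 0.5 silverfrac 0.39
top ferrule_r1 [0.3268 0.2909] 0.055 0.84 silverfrac 0.00
top ferrule_r1 [0.4632 0.0848] 0.332 0.74 silverfrac 0.03
top ferrule_r1 [0.4069 0.2523] 0.055 0.55 silverfrac 0.36
top ferrule_r1 [0.4967 0.2651] 0.055 0.5 silverfrac 0.02
top ferrule_r1 [0.3147 0.2017] 0.056 0.48 silverfrac 0.00
side ferrule_g1 [ 0.5368 -0.0341] 0.067 0.67 silverfrac 0.74
side ferrule_g1 [ 0.6169 -0.029 ] 0.065 0.65 silverfrac 0.64
side ferrule_r1 [0.316  0.1995] 0.055 0.88 silverfrac 0.01
side ferrule_r1 [0.4079 0.2571] 0.055 0.78 silverfrac 0.73
side ferrule_r1 [0.4986 0.2666] 0.055 0.75 silverfrac 0.08
side ferrule_r1 [0.3278 0.2941] 0.055 0.71 silverfrac 0.01
side ferrule_r1 [0.6084 0.0769] 0.066 0.59 silverfrac 0.63
```

View pics/s5.png

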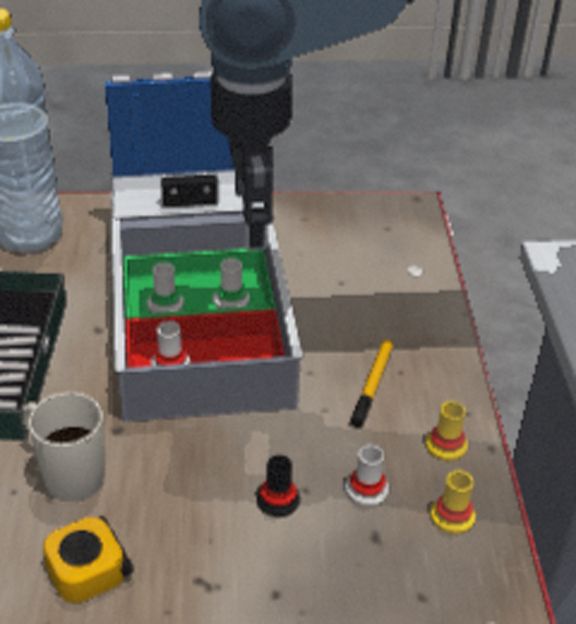

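```bash
python3 - <<'E'
from h import *
pick(.4073,.2568)
if carry(.038,-.053):
    place(.038,-.053)
    arm.line_to([.40,-.05,.25],speed=.25)
for f in ferrules(): print(*f)
im,d=arm.read_camera("side"); crop(im,220,60,460,320,2.4,"s6.png")
# tab position
P=cloud("side",d); m=(d>0)&(P[...,2]>.118)&(P[...,2]<.130)&(P[...,1]<-.1)&(P[...,1]>-.17)&(P[...,0]>.53)&(P[...,0]<.63)
print("tab",m.sum(),w2c(P[m].mean(0)))
E
```

```text
down False
dn t 44.4 ee [0.4077 0.257  0.0294] case [ 0.146 -0.248] F [-0.5  1.2 -0.1] w 0.0855
grip t 45.0 ee [0.4075 0.2569 0.0293] case [ 0.1462 -0.2479] F [-0.7  0.3  1.9] w 0.0226
lift t 45.8 ee [0.4065 0.2565 0.1586] case [ 0.1472 -0.2476] F [-0.7 -0.1 -2. ] w 0.0233
over t 46.8 ee [0.5284 0.071  0.1593] case [ 0.0389 -0.0539] F [ 0.5 -1.  -0.9] w 0.0226
touch True
low t 48.2 ee [0.5288 0.0701 0.0397] case [ 0.0385 -0.053 ] F [-1.8  0.8  4.2] w 0.0224
open t 48.9 ee [0.5279 0.0702 0.0391] case [ 0.0394 -0.0531] F [0.9 0.5 0.3] w 0.0852
top ferrule_g1 [ 0.5334 -0.033 ] 0.066 0.82 silverfrac 0.63
top ferrule_g1 [ 0.6348 -0.048 ] 0.065 0.79 silverfrac 0.62
top ferrule_g1 [ 0.5821 -0.1337] 0.123 0.41 silverfrac 0.90
top ferrule_r1 [0.3259 0.2916] 0.055 0.72 silverfrac 0.00
top ferrule_r1 [0.4948 0.2629] 0.055 0.7 silverfrac 0.00
top ferrule_r1 [0.3147 0.1988] 0.056 0.65 silverfrac 0.00
top ferrule_r1 [0.6077 0.0759] 0.066 0.51 silverfrac 0.55
top ferrule_r1 [0.5278 0.0691] 0.066 0.49 silverfrac 0.48
side ferrule_g1 [ 0.5365 -0.0315] 0.064 0.65 silverfrac 0.71
side ferrule_g1 [ 0.6364 -0.0472] 0.065 0.58 silverfrac 0.74
side ferrule_r1 [0.4979 0.2665] 0.055 0.83 silverfrac 0.06
side ferrule_r1 [0.3155 0.1992] 0.055 0.74 silverfrac 0.02
side ferrule_r1 [0.3283 0.2939] 0.054 0.53 silverfrac 0.00
side ferrule_r1 [0.6083 0.0772] 0.066 0.51 silverfrac 0.63
side ferrule_r1 [0.5292 0.0721] 0.066 0.47 silverfrac 0.67
tab 101 [-0.00241448  0.15127544]
```

View pics/s6.png

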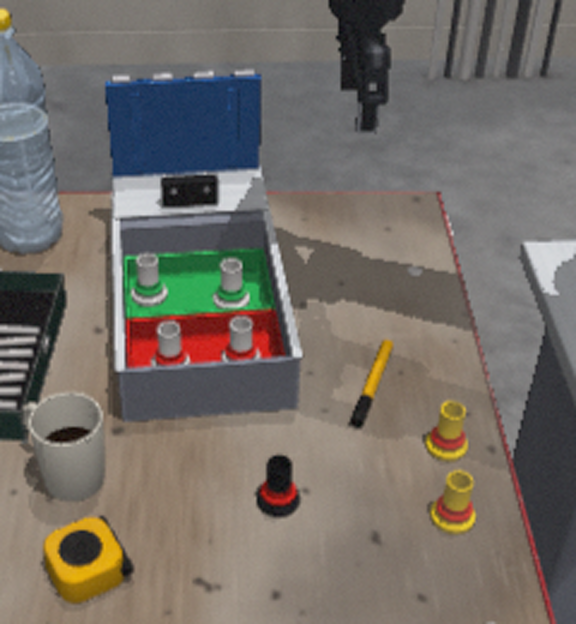

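```bash
python3 - <<'E'
from h import *
x0=-.0016; y=.154-.02
arm.move_to(c2w(x0,y-.01,.28),ROT)
arm.line_to(c2w(x0,y,.16),speed=.2)
print(arm.line_to(c2w(x0,y,.095),speed=.06,threshold=8)); st("dn")
arm.grab(35); o=st("grip")
arm.wait(.3); o=st()
im,d=arm.read_camera("side"); crop(im,220,60,460,320,2.4,"s7.png")
E
```

```text
False
dn t 53.6 ee [ 0.5825 -0.1137  0.0956] case [-0.002   0.1342] F [ 0.1  0.3 -0.9] w 0.0852
grip t 54.2 ee [ 0.5822 -0.1136  0.0952] case [-0.0017  0.134 ] F [-0.5 -0.6  1.9] w 0.0154
 t 54.5 ee [ 0.5823 -0.1136  0.0952] case [-0.0017  0.134 ] F [-0.2 -0.3  2.4] w 0.0156
```

View pics/s7.png

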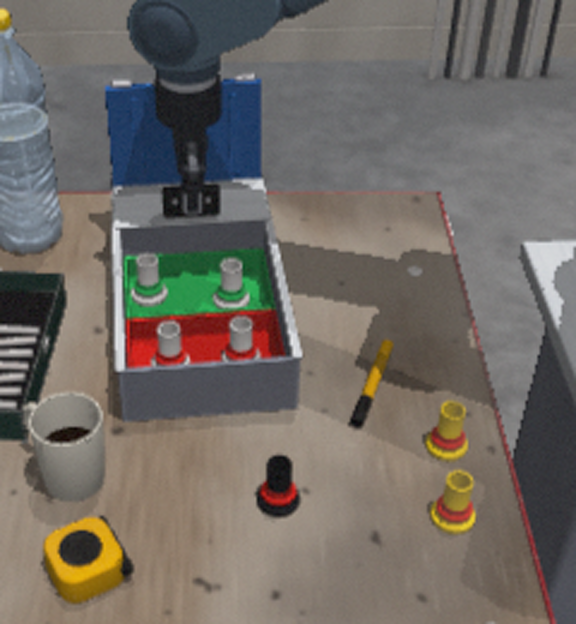

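```bash
python3 - <<'E'
from h import *
x0=-.0017
for y in(.05,-.03,-.095):
    print(arm.line_to(c2w(x0,y,.0952),speed=.06,threshold=25)); o=st(str(y))
    if o["gripper_width"]<.013: print("slip?"); break
else:
    print(arm.line_to(c2w(x0,-.116,.0952),speed=.025,threshold=15)); st("stop")
    print(arm.line_to(c2w(x0,-.118,.0952),speed=.02,threshold=10)); st("stop2")
im,d=arm.read_camera("side"); crop(im,220,60,460,320,2.4,"s8.png")
E
```

```text
False
0.05 t 56.1 ee [ 0.5762 -0.0299  0.0951] case [-0.0017  0.0501] F [-0.1  0.7  4. ] w 0.0153
False
-0.03 t 57.6 ee [0.5706 0.05   0.0951] case [-0.0017 -0.0299] F [-0.2  0.8  2.7] w 0.0153
False
-0.095 t 58.9 ee [0.5659 0.115  0.0952] case [-0.0017 -0.0952] F [0.6 2.  2. ] w 0.0152
True
stop t 59.5 ee [0.5649 0.1296 0.095 ] case [-0.0017 -0.1097] F [ 0.4 -2.8  2.2] w 0.0152
True
stop2 t 59.8 ee [0.5649 0.1295 0.095 ] case [-0.0017 -0.1097] F [ 0.3 -3.8  3.8] w 0.0154
```

View pics/s8.png

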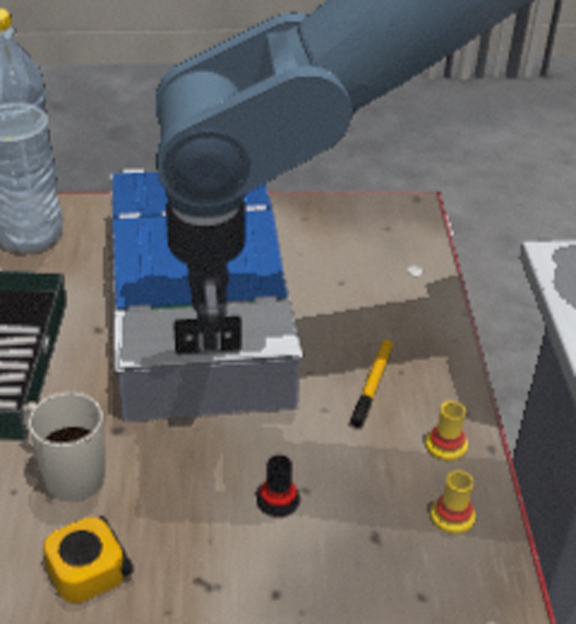

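```bash
python3 - <<'E'
from h import *
arm.let_go(); o=st("rel"); p=o["ee_pos"]
arm.line_to([p[0],p[1],.24],speed=.2); st("up")
arm.line_to([.42,-.15,.28],speed=.3); st()
for c in("top","side"):
    im,d=arm.read_camera(c); P=cloud(c,d)
    m=(d>0)&(P[...,2]>.118)&(P[...,2]<.130)&(P[...,1]<.17)&(P[...,1]>.08)&(P[...,0]>.5)&(P[...,0]<.63)
    print(c,"tab",m.sum(),w2c(P[m].mean(0)))
    m=(d>0)&(P[...,1]<.05)&(P[...,1]>-.22)&(P[...,0]>.49)&(P[...,0]<.66)&(P[...,2]<.15); print("max z cover",P[m][:,2].max())
    crop(im,180,60,480,320,2.3,f"end_{c}.png")
E
```

```text
rel t 60.5 ee [0.5648 0.1294 0.0948] case [-0.0016 -0.1095] F [ 0.1 -1.2  0.2] w 0.0855
up t 61.4 ee [0.564  0.1293 0.2384] case [-0.0008 -0.1095] F [-0.2  0.4 -1. ] w 0.0856
 t 62.6 ee [ 0.42   -0.1493  0.2794] case [0.1627 0.1581] F [ 0.   0.4 -0.4] w 0.0855
top tab 222 [-0.00085106 -0.10986027]
max z cover 0.11723205289909458
side tab 152 [-0.00233565 -0.11352617]
max z cover 0.1186195040331037
```

View pics/end_top.png

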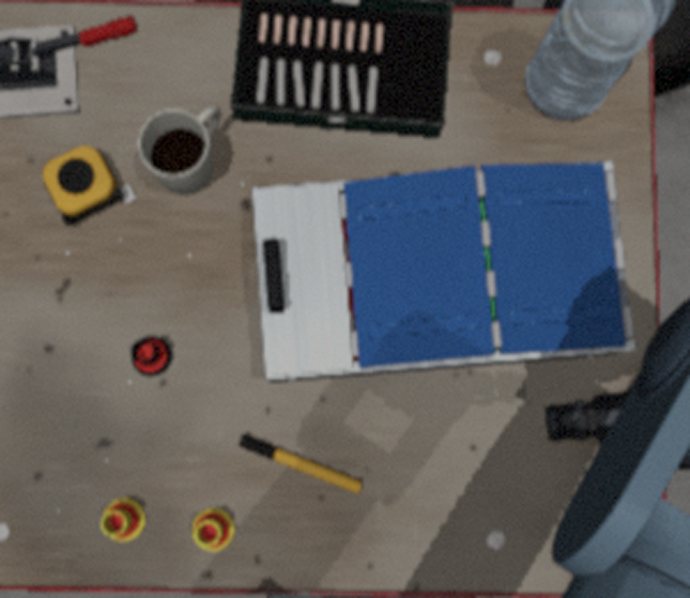

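View pics/end_side.png

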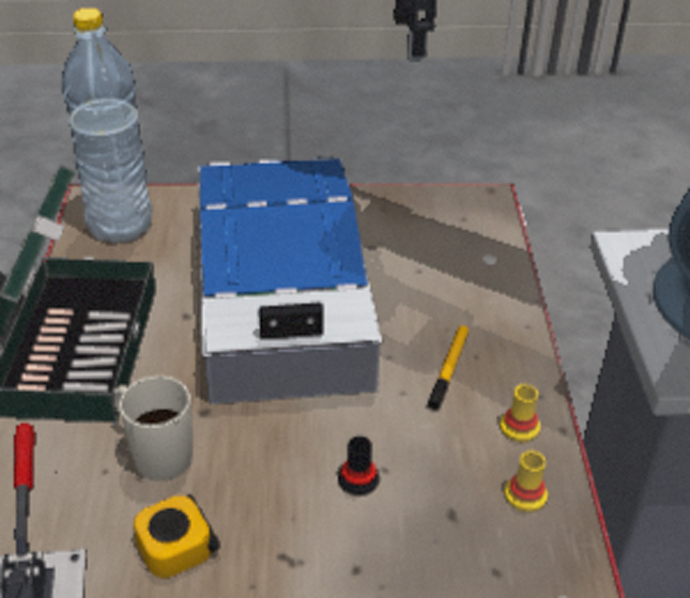

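The cover is shut: the tab sits at case y of about -110 mm. The mug, tape, marker and decoys have not moved, and the robot is clear.

```bash
python3 - <<'E'
from h import *
arm.hand_in(); print("done")
E
```

```text
the job is handed in; nothing more can be done
done
```

I folded the cover to its end stop, sorted the four ferrules that were there (two green, two red) into their trays, drew the cover shut and handed the job in. It took about 63 s of the 210 s.

- **Folding:** the tab stopped against the end stop at case y = +157 mm. When I released it, the opening fingers met about 20 N from something. The tab then read +151 to +154 mm, so the cover may have eased back by about 3 mm before the sorting.
- **Sorting:** the last picture with the cover open showed all four ferrules standing upright in the right trays. One green ferrule had been knocked about 3 cm inside its tray, but it was still standing, so I left it. I left the black and yellow look-alikes alone.
- **Shutting:** the tab met its stop at case y = -110 mm. After I let go it read -110 mm in the top camera and -114 mm in the side camera, against a nominal -109 mm. The ridge stood at about 118 mm.
- **Final pictures:** the mug, tape measure and paint marker looked undisturbed and the arm was clear of everything. With the cover shut, the ferrules themselves could no longer be checked.

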